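Wind the jar up out of the warmer and hold it

ROBOT

A 6-joint arm with a two-finger parallel gripper is mounted at the origin on the work surface. World frame = base frame: x ahead of the robot, y to its left, z up, the work surface at z = 0. Lengths are in m, angles in rad, forces in N, time in s.
With the tool pointing down it reaches from about 0.225 to 0.875 m from the base axis. Payload 3.4 kg.
Tool frame: the origin (TCP) lies between the finger pads; the fingertips stand 25 mm ahead of it and the grasp point (between the pads) lies 6 mm ahead of it; z points along the fingers, y is the line along which they close (so a half turn about z gives the same grasp; the last joint's range is limited). The gripper opens to 85 mm and grips with 20 to 120 N. Pads are 22 mm wide; open, the fingers measure 114 mm over their backs; the gripper's body (76 mm by 85 mm) begins 54 mm behind the grasp point. The pads swing forward as they close: fully open they stand 13 mm farther back than shut.
Start: joints at [-1.222, 0.276, 1.505, -0, 1.361, -0.121], TCP at [0.26, -0.513, 0.256] pointing down, gripper open.
Joint ranges: [-2.89, 2.89], [-0.75, 2.08], [0.22, 2.7], [-1.18, 4.32], [0.11, 2.71], [-2.7, 2.7]. Speed limits (rad/s): [2.57, 2.57, 3.14, 3.14, 3.14, 3.14].

INTERFACE

Orientations are given as a unit quaternion [w, x, y, z].
In Python, from rig import manip, cams, ticket gives the robot as it stands.
- The arm moves only by the tool step_arm, never from a script. Its argument "increments" is a list of rows, each an object with "dp": the shift along the world's x, y, z each as a share of 0.2 m, from -1 to 1, a list of three; "yaw": the turn about the world's z as a share of 0.15 rad, from -1 to 1; "grip": the opening, from 0 (shut) to 1 (fully open). In form: [{"dp": [tx, ty, tz], "yaw": yaw, "grip": grip}, ...]. A call has 1 to 5 rows; each row shifts and turns the commanded pose from where the row before left it; what a row does not reach is not made up. A row lasts 1/8 s, in which the tool goes at most 62.5 mm and 10.7 degrees, less where a joint would pass 70% of its speed; a pose out of reach is approached as far as the arm can. A call with a number of a shift or a turn outside -1 to 1 is refused whole. A call with a gripper value outside its range is refused whole. The fingers move at their own pace and stop on an object; "squeeze" is the grip in N (left out, the last holds). Time passes only in rows, so rows that do not move let the fingers close. It gives the time, the measured TCP pose, the force, the opening and the grip force at its end, in the units of the state.
- manip.get_state(): the state, without advancing time (a new reading comes with each control period).
- cams.get_image(name): name is "side" or "top"; returns the picture (420x560x3 uint8, blue, green, red); there is no depth.
- cams.get_calibration(name): a dict with "fx", "fy", "cx", "cy" (pixels), "extrinsics" (4x4, takes a point from camera to world coordinates). Camera axes: x right, y up, looking along -z (the intrinsics and any distortion apply to the point x, -y, -z); pixel columns grow to the right and rows downward; lengths in m; the calibration is good to about 2 mm. A picture is of the moment at which its call begins. get_calibration takes no time and is no camera call.
- ticket.sign_off(): hands the job in; it is judged then, once.
The state is a dict: "clock": time; "qpos": joint angles; "qd": joint speeds; "effort": joint torques, N m; "position": TCP position; "ee_rot": TCP orientation; "contact_force": force on the tool from outside, world axes, zero at the start; "moment": the same for the moment, N m; "width": finger opening in m; "gripper_force": force on a finger pad.
Only numpy, scipy, OpenCV 4.12 (cv2) and the standard library are available. Lean on these libraries where they do the work, as an engineer would, in place of code of your own. Each camera call takes 0.05 s, during which the arm holds its last target. There are 200 camera calls.

TASK

Wind the crank of the jar warmer clockwise, seen from above, all the way to its stop so that the lift brings the baby food jar fully up out of the well. Then take the jar, lift it straight off the lift and finish while holding it still and upright in the gripper, well clear of the warmer, with its base at least 5 cm higher than the warmer's rim. Keep the jar upright throughout, leave the lift wound up, and do not disturb the other things on the nightstand.

Things in the scene. Friction and masses are not known exactly. Their poses are not given: they have to be found in the camera images.
- warmer: white plastic jar warmer fixed to the nightstand. Origin: under its base on the well's vertical axis, z up. The round well housing is 110 mm across and 115 mm tall (its upper edge is the rim); the well is 72 mm wide. A square column, 84 mm wide and 122 mm tall, carries the crank; its axis is 125 mm from the well's axis in the warmer's -y direction
- well_mouth (a point): centre of the well's mouth, at rim height, 115 mm above the nightstand. A lift disc in the well carries the jar: its top is 25 mm above the nightstand at crank value 0 and rises evenly to 85 mm at the stop
- crank_axis (a point): point on the vertical axis of the crank, on top of the column, 125 mm above the nightstand
- crank (a joint): how far the crank is wound, rad; grows clockwise seen from above. 0: lowered, knob pointing from the crank's axis to the well (warmer's +y). 15.71 (two and a half turns): at the stop, lift fully up, knob pointing away from the well. Needs about 1.5 N at the knob; stays where it is left
- knob_grip (a point): the crank's knob, a free-spinning upright black cylinder 16 mm across and 44 mm tall, on a steel arm 45 mm from the crank's axis; the point is on the knob's axis, 19 mm below its top and 25 mm above its lower end (about 163 mm above the nightstand)
- jar_center (a point): sealed glass baby food jar with metal cap, the one in the warmer's well: straight-sided, 60 mm across and 85 mm tall, 0.15 to 0.29 kg; the point is its centre, half-way up; its z axis points up through the cap. When the lift is fully up the jar's top is 170 mm above the nightstand, 55 mm above the rim
- tall_jar_center (a point): another sealed baby food jar, 66 mm across and 115 mm tall, standing on the nightstand; the point is its centre. Leave it alone
- pacifier_center (a point): teal silicone pacifier, shield 42 mm across, 40 mm tall; the point is its centre. Leave it alone
- hedgehog_center (a point): wooden hedgehog figure, 85 mm long, 45 mm tall; the point is 20 mm above its underside. Leave it alone
- lamp_center (a point): white plastic mushroom night lamp, 150 mm across, 175 mm tall; the point is 90 mm up its axis. Leave it alone
- book_center (a point): thick board book lying flat, 140 x 140 x 28 mm; the point is its centre. Leave it alone
- brush_center (a point): wooden baby hairbrush lying down, 155 mm long, 32 mm tall; the point is near its middle. Leave it alone

How it is judged:
By the outcome, as a careful person would: the job done as asked, in the order asked, and still so for the second after the job is handed in, while the arm keeps its last pose, push and grip.
It also fails if it takes over 72 s, if anything falls off the work surface, if the arm or the gripper's body presses on something with over 40 N, if the wrist force passes 120 N, or if a joint passes its speed limit or range.

## Working session

There is one attempt and no reset: what is moved stays moved. The work goes in short steps, Python scripts to look and compute and a tool call to move; the robot and the scene stay as the last step left them, time stands still between calls to the robot, and variables do not carry over. Pictures are saved under pics/ and viewed, at most 10 in all, crops included, and the job is handed in when it is done.

Besides the shell and the picture viewer there is one more tool, called after ">>>" as a command line: name --argument value ..., lists and objects as JSON in quotes. step_arm: Moves the arm, as the interface text tells. Shift numbers are shares of 0.2 m and turn numbers shares of 0.15 rad, none past 1 either way. Its arguments: {"type":"object","properties":{"increments":{"type":"array"},"squeeze":{"type":"number"}},"required":["increments"]}

```bash
mkdir -p pics; ls
python3 - <<'E'
from rig import manip,cams
import cv2,numpy as np
for n in("side","top"):
    cv2.imwrite(f"pics/{n}0.png",cams.get_image(n)); c=cams.get_calibration(n); print(n,{k:(np.round(v,4).tolist() if k=="extrinsics" else v) for k,v in c.items()})
s=manip.get_state();print(s)
E
```

```text
pics
side {'fx': 404.5655437617129, 'fy': 404.5655437617129, 'cx': 280.8306519738413, 'cy': 209.75771793407526, 'extrinsics': [[-0.7944, 0.3212, -0.5155, 0.0912], [-0.6071, -0.4439, 0.659, 0.7139], [-0.0172, 0.8365, 0.5477, 0.6586], [0.0, 0.0, 0.0, 1.0]]}
top {'fx': 432.20806650808197, 'fy': 432.20806650808197, 'cx': 275.3144947760176, 'cy': 210.27923909102591, 'extrinsics': [[-0.0145, 0.9987, -0.0481, 0.5109], [-0.9999, -0.0146, -0.0018, 0.0778], [-0.0025, 0.0481, 0.9988, 1.1854], [0.0, 0.0, 0.0, 1.0]]}
{'clock': 0.1, 'qpos': array([-1.22197060e+00,  2.76584898e-01,  1.50600231e+00, -5.20330934e-06,
        1.36067916e+00, -1.21004243e-01]), 'qd': array([-1.42845787e-03, -1.30166461e-03, -1.62703018e-03, -2.74424678e-04,
       -1.90038353e-03, -5.33759324e-05]), 'effort': array([ 2.14069813e-03, -4.17699552e+01, -2.46404618e+01, -1.11680350e-05,
        5.88937139e-03,  2.14755642e-05]), 'position': array([ 0.26017127, -0.51230817,  0.25549754]), 'ee_rot': array([-8.31147827e-04,  9.72533666e-01,  2.32760753e-01, -9.76488726e-05]), 'contact_force': array([-0.62530242,  0.12830465,  0.50983908]), 'moment': array([ 0.01470346, -0.0167996 ,  0.01608994]), 'gripper_force': 0.0, 'width': 0.08559708475125768}
```

View pics/side0.png

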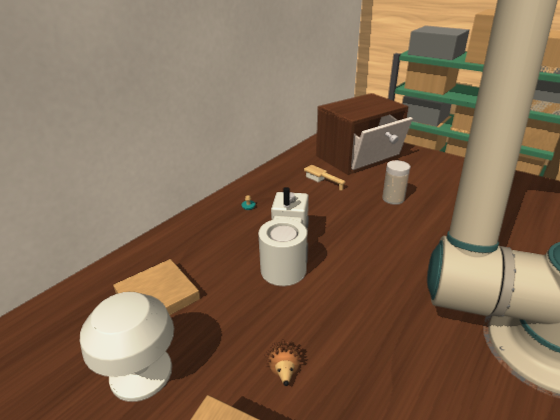

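View pics/top0.png

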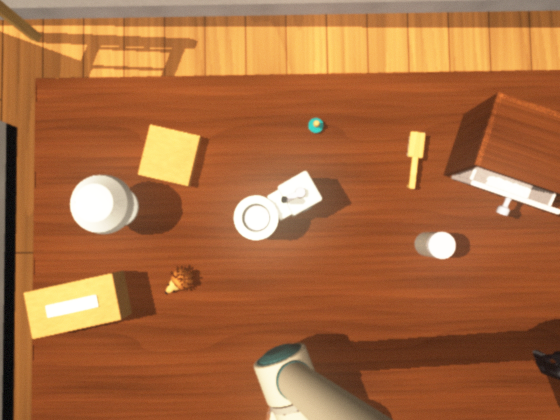

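Side view: warmer at about (283,250), with the knob (dark) at (287,195). Top view: well centred near (256,218), column near (298,195), knob near (285,199). The jar cap is inside the well.

```bash
cat > h.py <<'E'
from rig import manip,cams
import cv2,numpy as np
np.set_printoptions(precision=4,suppress=True)
def ray(n,u,v):
    c=cams.get_calibration(n);E=np.array(c["extrinsics"])
    d=E[:3,:3]@np.array([(u-c["cx"])/c["fx"],-(v-c["cy"])/c["fy"],-1.]);return E[:3,3],d
def onz(n,u,v,z):
    o,d=ray(n,u,v);return o+d*(z-o[2])/d[2]
def proj(n,p):
    c=cams.get_calibration(n);E=np.array(c["extrinsics"]);q=E[:3,:3].T@(np.array(p)-E[:3,3])
    return np.array([c["cx"]+c["fx"]*q[0]/-q[2],c["cy"]-c["fy"]*q[1]/-q[2]])
def blobs(n,im,x0,y0,x1,y1,f,amin=8):
    m=np.zeros(im.shape[:2],np.uint8);m[y0:y1,x0:x1]=f(im[y0:y1,x0:x1].astype(int))*255
    k,l,s,c=cv2.connectedComponentsWithStats(m)
    return [(s[i].tolist(),c[i]) for i in range(1,k) if s[i][4]>=amin],m
E
python3 - <<'E'
from h import *
t=cv2.imread("pics/top0.png");s=cv2.imread("pics/side0.png")
bl=lambda a:a.max(2)<60
print("top dark",blobs("top",t,272,180,318,215,bl,4)[0]); print("side dark",blobs("side",s,270,180,310,215,bl,4)[0])
wh=lambda a:(a.min(2)>110)
b,m=blobs("top",t,225,165,330,250,wh,50);print(b)
o=cv2.hconcat([cv2.resize(t[165:250,225:330],None,fx=5,fy=5,interpolation=0)[:,:525],cv2.resize(s[180:290,250:320],None,fx=3.86,fy=3.86,interpolation=0)[:425]])
print(o.shape);cv2.imwrite("pics/crop0.png",o)
E
```

```text
top dark []
side dark [([283, 187, 7, 19, 98], array([286.0816, 195.4694]))]
[([233, 170, 89, 71, 3230], array([274.6443, 206.6548]))]
(425, 795, 3)
```

View pics/crop0.png

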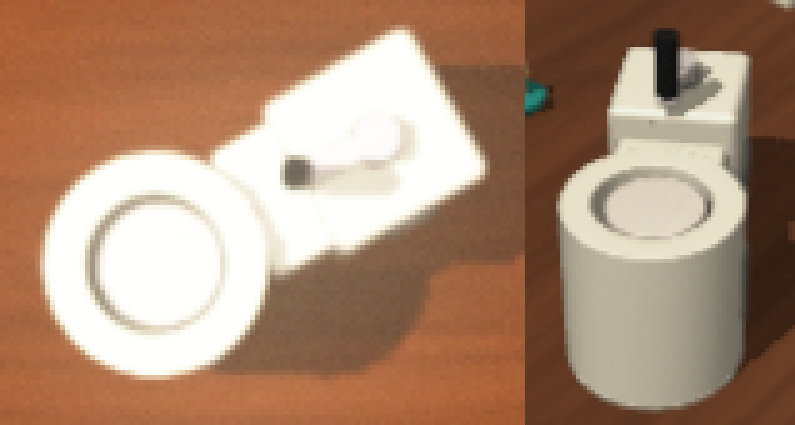

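The crop shows the rim centre at top px (256,217.8), the knob top near (284.4,199.4) and the column top centre near (300,192.6). The side view shows the knob centre at (286,195.5).

Run:
```python
from h import *
t=cv2.imread("pics/top0.png")
# rim circle fit from white mask outer edge, left part
b,m=blobs("top",t,225,165,330,250,lambda a:a.min(2)>150,50)
cs,_=cv2.findContours(m,cv2.RETR_EXTERNAL,cv2.CHAIN_APPROX_NONE);c=max(cs,key=len)[:,0]
p=c[(c[:,0]<262)&(np.hypot(*(c-[256,218]).T)<25)];(u,v),r=cv2.minEnclosingCircle(p)
w=onz("top",u,v,.115);print("rim",u,v,r,w, "radius m",np.linalg.norm(onz("top",u+r,v,.115)-w))
q=np.array([[402,28],[485,170],[345,252],[267,103]])/5+[225,165]
Q=np.array([onz("top",*x,.122) for x in q]);print("col",Q.mean(0),np.linalg.norm(Q-np.roll(Q,1,0),axis=1), np.linalg.norm(Q.mean(0)-w))
tk=onz("top",284.4,199.4,.182);print("knobtop",tk)
d=tk-w;print("angles",np.arctan2(*(Q.mean(0)-w)[1::-1]),np.arctan2(*d[1::-1]))
# side: knob
print("side knob mid at z.160",onz("side",286.1,195.5,.160))
cs=onz("side",286.3,187.8,.182);print(cs)
a=np.arctan2(*(Q.mean(0)-w)[1::-1]);u=np.array([np.cos(a),np.sin(a),0])
for n in("side","top"):print(n,"pred rim, knob top",proj(n,w),proj(n,w+u*.08+[0,0,.067]))
for k,z in dict(jar=.115).items(): print(onz("top",441,245,.115))
print("brush",onz("top",415,160,.03),"pac",onz("top",316,125,.04))
```

```text
rim 255.66241455078125 217.3216552734375 22.73929214477539 [0.5457 0.1287 0.115 ] radius m 0.05634296371376492
col [0.6049 0.0184 0.122 ] [0.0765 0.0813 0.0801 0.0831] 0.12541920855053856
knobtop [0.5843 0.0582 0.182 ]
angles -1.0787670626609853 -1.0706965329594857
side knob mid at z.160 [0.5879 0.0574 0.16  ]
[0.5865 0.0582 0.182 ]
side pred rim, knob top [282.3968 231.3483] [287.3204 188.1742]
top pred rim, knob top [255.6624 217.3217] [284.3786 199.7303]
[ 0.4707 -0.3277  0.115 ]
brush [ 0.6964 -0.2976  0.03  ] pac [ 0.7931 -0.0323  0.04  ]
```

>>> step_arm --increments '[{"dp":[0.125,0.22,0],"yaw":0,"grip":0.55},{"dp":[0.125,0.22,0],"yaw":0,"grip":0.55},{"dp":[0.125,0.22,0],"yaw":0,"grip":0.55},{"dp":[0.125,0.22,0],"yaw":0,"grip":0.55},{"dp":[0.125,0.22,0],"yaw":0,"grip":0.55}]' --squeeze 20

```text
clock: 0.72
position: [0.3858, -0.2911, 0.256]
ee_rot: [-0.0, 0.973, 0.233, -0.0]
contact_force: [0.5, 0.0, -0.3]
width: 0.0475
gripper_force: 0.0
```

>>> step_arm --increments '[{"dp":[0.125,0.22,0],"yaw":0,"grip":0.55},{"dp":[0.125,0.22,0],"yaw":0,"grip":0.55},{"dp":[0.125,0.22,0],"yaw":0,"grip":0.55},{"dp":[0.125,0.22,0],"yaw":0,"grip":0.55},{"dp":[0.125,0.22,0],"yaw":0,"grip":0.55}]'

```text
clock: 1.35
position: [0.5107, -0.0712, 0.256]
ee_rot: [0.0, 0.973, 0.233, -0.0]
contact_force: [0.8, -0.8, 0.3]
width: 0.047
gripper_force: 0.0
```

>>> step_arm --increments '[{"dp":[0.125,0.2,0],"yaw":0,"grip":0.55},{"dp":[0.1,0.15,0],"yaw":0,"grip":0.55},{"dp":[0,0,0],"yaw":0,"grip":0.55}]'

```text
clock: 1.72
position: [0.5561, -0.0007, 0.2556]
ee_rot: [-0.0, 0.972, 0.234, -0.0]
contact_force: [-0.2, -1.1, -0.4]
width: 0.0469
gripper_force: 0.0
```

>>> step_arm --increments '[{"dp":[0.075,0.145,-0.05],"yaw":0,"grip":0.5},{"dp":[0.07,0.148,-0.05],"yaw":0,"grip":0.5},{"dp":[0,0,0],"yaw":0,"grip":0.5}]'

```text
clock: 2.1
position: [0.5838, 0.0565, 0.235]
ee_rot: [-0.0, 0.972, 0.234, -0.001]
contact_force: [-0.7, -0.7, 0.5]
width: 0.0428
gripper_force: 0.0
```

Run:
```python
from h import *
s=cams.get_image("side");t=cams.get_image("top")
st=manip.get_state();print(st["position"],st["width"])
o=cv2.hconcat([cv2.resize(s[120:250,220:350],(400,400),interpolation=0),cv2.resize(t[140:270,230:360],(400,400),interpolation=0)])
cv2.imwrite("pics/above.png",o)
```

```text
[0.5836 0.0549 0.236 ] 0.04313171635517951
```

View pics/above.png

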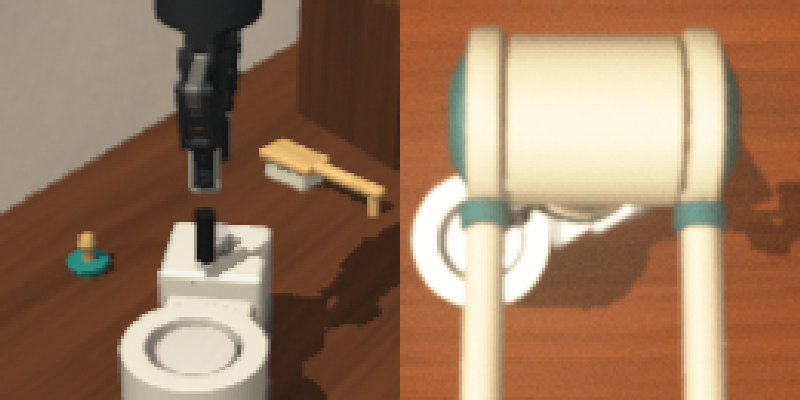

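The side view shows the near finger at (204,190) in the crop, directly above the knob at (205,235), so they are aligned. Next I descend and close.

>>> step_arm --increments '[{"dp":[0,0,-0.11],"yaw":0,"grip":0.5},{"dp":[0,0,-0.11],"yaw":0,"grip":0.5},{"dp":[0,0,-0.11],"yaw":0,"grip":0.5},{"dp":[0,0,0],"yaw":0,"grip":0.5}]'

```text
clock: 2.7
position: [0.5827, 0.0544, 0.1692]
ee_rot: [-0.0, 0.973, 0.232, -0.002]
contact_force: [-0.4, 0.5, -0.1]
width: 0.0429
gripper_force: 0.0
```

>>> step_arm --increments '[{"dp":[0,0,0],"yaw":0,"grip":0.1},{"dp":[0,0,0],"yaw":0,"grip":0.1},{"dp":[0,0,0],"yaw":0,"grip":0.1},{"dp":[0,0,0],"yaw":0,"grip":0.1}]'

```text
clock: 3.2
position: [0.5829, 0.0592, 0.1721]
ee_rot: [-0.003, 0.973, 0.232, 0.0]
contact_force: [-3.4, 8.9, 4.7]
width: 0.0152
gripper_force: 22.3
```

```bash
cat > circ.py <<'E'
import sys,numpy as np
# rows along circle: cx cy r start_phi(crank) step n rowsTotal cmdx cmdy
def rows(C,r,a0,phi0,dphi,n,cmd):
    cmd=np.array(cmd,float);out=[]
    for i in range(1,n+1):
        a=a0-(phi0+i*dphi);p=np.array(C)+r*np.array([np.cos(a),np.sin(a)])
        d=np.round((p-cmd)/.2/.005)*.005;cmd=cmd+d*.2;out.append(np.round(d,3).tolist())
    return out,cmd
E
python3 - <<'E'
from circ import *
from rig import manip
s=manip.get_state();print(s["position"],s["contact_force"],s["width"],s["gripper_force"])
o,c=rows([.6055,.0185],.045,2.067,0,np.pi/9,45,[.585,.058])
for k in range(0,45,5):print(o[k:k+5])
print(c)
E
```

```text
[0.58288981 0.05923161 0.17205045] [-3.37076593  8.87123248  4.74007818] 0.015219861640172926 22.303411751054227
[[0.07, 0.025], [0.08, -0.0], [0.07, -0.03], [0.06, -0.055], [0.035, -0.065]]
[[0.01, -0.08], [-0.015, -0.075], [-0.04, -0.065], [-0.06, -0.05], [-0.075, -0.025]]
[[-0.08, 0.0], [-0.07, 0.03], [-0.06, 0.055], [-0.035, 0.065], [-0.01, 0.08]]
[[0.015, 0.075], [0.04, 0.065], [0.06, 0.05], [0.075, 0.025], [0.08, -0.0]]
[[0.07, -0.03], [0.06, -0.055], [0.035, -0.065], [0.01, -0.08], [-0.015, -0.075]]
[[-0.04, -0.065], [-0.06, -0.05], [-0.075, -0.025], [-0.08, 0.0], [-0.07, 0.03]]
[[-0.06, 0.055], [-0.035, 0.065], [-0.01, 0.08], [0.015, 0.075], [0.04, 0.065]]
[[0.06, 0.05], [0.075, 0.025], [0.08, -0.0], [0.07, -0.03], [0.06, -0.055]]
[[0.035, -0.065], [0.01, -0.08], [-0.015, -0.075], [-0.04, -0.065], [-0.06, -0.05]]
[ 0.627 -0.021]
```

Run:
```python
from circ import *
o,c=rows([.6047,.0192],.045,2.067,0,np.pi/9,45,[.584,.0556])
print(o[:5]);print(o[5:10])
```

```text
[[0.07, 0.04], [0.08, -0.0], [0.07, -0.03], [0.06, -0.05], [0.035, -0.07]]
[[0.015, -0.08], [-0.015, -0.075], [-0.045, -0.065], [-0.06, -0.05], [-0.075, -0.025]]
```

>>> step_arm --increments '[{"dp":[0.07,0.04,0],"yaw":0,"grip":0.1},{"dp":[0.08,0,0],"yaw":0,"grip":0.1},{"dp":[0.07,-0.03,0],"yaw":0,"grip":0.1},{"dp":[0.06,-0.05,0],"yaw":0,"grip":0.1},{"dp":[0.035,-0.07,0],"yaw":0,"grip":0.1}]'

```text
clock: 3.82
position: [0.6458, 0.0325, 0.1713]
ee_rot: [0.0, 0.973, 0.233, -0.003]
contact_force: [-10.6, -1.0, 7.1]
width: 0.0155
gripper_force: 22.7
```

Run:
```python
from circ import *
o,c=rows([.6037,.0190],.045,2.067,5*np.pi/9,np.pi/9,40,[.647,.0336]) if 0 else rows([.6037,.0190],.045,2.067,5*np.pi/9,np.pi/9,5,[.647,.0336])
o,c=rows([.6037,.0190],.045,2.067,5*np.pi/9,np.pi/9,5,[.647,.0336]);print(o,c)
o,c=rows([.6037,.0190],.045,2.067,5*np.pi/9,np.pi/9,0,[.647,.0336])
```

```text
[[0.01, -0.08], [-0.015, -0.075], [-0.045, -0.065], [-0.06, -0.05], [-0.075, -0.025]] [ 0.61   -0.0254]
```

>>> step_arm --increments '[{"dp":[0.01,-0.08,0.01],"yaw":0,"grip":0.1},{"dp":[-0.015,-0.075,0],"yaw":0,"grip":0.1},{"dp":[-0.045,-0.065,0],"yaw":0,"grip":0.1},{"dp":[-0.06,-0.05,0],"yaw":0,"grip":0.1},{"dp":[-0.075,-0.025,0],"yaw":0,"grip":0.1}]'

```text
clock: 4.45
position: [0.6107, -0.0253, 0.1721]
ee_rot: [-0.0, 0.973, 0.232, 0.001]
contact_force: [1.1, 4.4, -5.0]
width: 0.0153
gripper_force: 21.5
```

Run:
```python
from circ import *
o,c=rows([.604,.0195],.045,2.067,np.pi/9*10,np.pi/9,35,[.610,-.0254])
for k in range(0,35,5):print(o[k:k+5])
print(c)
```

```text
[[-0.075, 0.005], [-0.075, 0.03], [-0.055, 0.05], [-0.04, 0.07], [-0.01, 0.075]]
[[0.015, 0.075], [0.04, 0.07], [0.065, 0.045], [0.07, 0.025], [0.08, -0.0]]
[[0.075, -0.03], [0.055, -0.05], [0.04, -0.07], [0.01, -0.075], [-0.015, -0.08]]
[[-0.04, -0.065], [-0.065, -0.05], [-0.07, -0.025], [-0.08, 0.005], [-0.075, 0.03]]
[[-0.055, 0.05], [-0.04, 0.07], [-0.01, 0.075], [0.015, 0.075], [0.04, 0.07]]
[[0.065, 0.045], [0.07, 0.025], [0.08, -0.0], [0.075, -0.03], [0.055, -0.05]]
[[0.04, -0.07], [0.01, -0.075], [-0.015, -0.08], [-0.04, -0.065], [-0.065, -0.05]]
[ 0.625  -0.0204]
```

>>> step_arm --increments '[{"dp":[-0.075,0.005,-0.005],"yaw":0,"grip":0.1},{"dp":[-0.075,0.03,0],"yaw":0,"grip":0.1},{"dp":[-0.055,0.05,0],"yaw":0,"grip":0.1},{"dp":[-0.04,0.07,0],"yaw":0,"grip":0.1},{"dp":[-0.01,0.075,0],"yaw":0,"grip":0.1}]'

```text
clock: 5.08
position: [0.5572, 0.0214, 0.1719]
ee_rot: [0.0, 0.973, 0.233, -0.001]
contact_force: [-2.0, -2.5, 2.4]
width: 0.0152
gripper_force: 22.2
```

>>> step_arm --increments '[{"dp":[0.015,0.075,0],"yaw":0,"grip":0.1},{"dp":[0.04,0.07,0],"yaw":0,"grip":0.1},{"dp":[0.065,0.045,0],"yaw":0,"grip":0.1},{"dp":[0.07,0.025,0],"yaw":0,"grip":0.1},{"dp":[0.08,0,0],"yaw":0,"grip":0.1}]'

```text
clock: 5.7
position: [0.6146, 0.0628, 0.1715]
ee_rot: [0.002, 0.972, 0.233, -0.0]
contact_force: [-3.7, -7.4, 6.2]
width: 0.0156
gripper_force: 22.6
```

>>> step_arm --increments '[{"dp":[0.075,-0.035,0.003],"yaw":0,"grip":0.1},{"dp":[0.055,-0.05,0],"yaw":0,"grip":0.1},{"dp":[0.04,-0.07,0],"yaw":0,"grip":0.1},{"dp":[0.01,-0.075,0],"yaw":0,"grip":0.1},{"dp":[-0.015,-0.08,0],"yaw":0,"grip":0.1}]'

```text
clock: 6.32
position: [0.6449, 0.0031, 0.1714]
ee_rot: [-0.003, 0.973, 0.232, -0.002]
contact_force: [-7.4, 5.3, 7.9]
width: 0.0152
gripper_force: 22.8
```

>>> step_arm --increments '[{"dp":[-0.04,-0.06,0],"yaw":0,"grip":0.1},{"dp":[-0.065,-0.05,0],"yaw":0,"grip":0.1},{"dp":[-0.07,-0.025,0],"yaw":0,"grip":0.1},{"dp":[-0.08,0.005,0],"yaw":0,"grip":0.1},{"dp":[-0.075,0.03,0],"yaw":0,"grip":0.1}]'

```text
clock: 6.95
position: [0.5797, -0.0198, 0.1719]
ee_rot: [0.002, 0.973, 0.233, -0.0]
contact_force: [0.7, -3.0, 1.7]
width: 0.0156
gripper_force: 22.1
```

>>> step_arm --increments '[{"dp":[-0.055,0.05,0],"yaw":0,"grip":0.1},{"dp":[-0.04,0.07,0],"yaw":0,"grip":0.1},{"dp":[-0.01,0.075,0],"yaw":0,"grip":0.1},{"dp":[0.015,0.075,0],"yaw":0,"grip":0.1},{"dp":[0.04,0.07,0],"yaw":0,"grip":0.1}]'

```text
clock: 7.58
position: [0.5706, 0.0513, 0.1719]
ee_rot: [-0.0, 0.972, 0.233, 0.0]
contact_force: [0.5, -4.0, 1.2]
width: 0.0154
gripper_force: 22.0
```

Run:
```python
from h import *
s=cams.get_image("side");st=manip.get_state();print(st["position"],st["contact_force"],st["width"],st["clock"])
cv2.imwrite("pics/mid.png",cv2.resize(s[120:300,200:380],(540,540),interpolation=0))
```

```text
[0.5726 0.0529 0.1719] [-0.7725  1.8901  2.5657] 0.01563107712540859 7.625
```

View pics/mid.png

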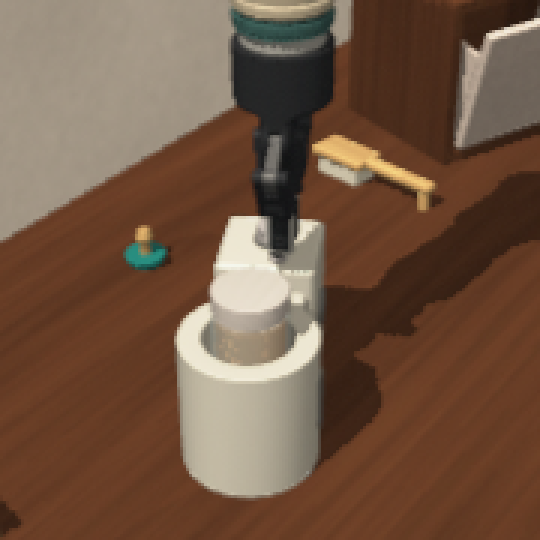

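The jar has risen (cap at crop (250,290)) and the knob is still gripped. I continue to the stop.

>>> step_arm --increments '[{"dp":[0.065,0.045,0],"yaw":0,"grip":0.1},{"dp":[0.07,0.025,0],"yaw":0,"grip":0.1},{"dp":[0.08,0,0],"yaw":0,"grip":0.1},{"dp":[0.075,-0.03,0],"yaw":0,"grip":0.1},{"dp":[0.055,-0.05,0],"yaw":0,"grip":0.1}]'

```text
clock: 8.25
position: [0.6387, 0.0463, 0.1714]
ee_rot: [0.0, 0.973, 0.233, -0.003]
contact_force: [-7.8, -3.5, 6.0]
width: 0.0153
gripper_force: 22.5
```

>>> step_arm --increments '[{"dp":[0.04,-0.07,0],"yaw":0,"grip":0.1},{"dp":[0.01,-0.075,0],"yaw":0,"grip":0.1},{"dp":[-0.015,-0.08,0],"yaw":0,"grip":0.1},{"dp":[-0.04,-0.065,0],"yaw":0,"grip":0.1},{"dp":[-0.065,-0.05,0],"yaw":0,"grip":0.1}]'

```text
clock: 8.88
position: [0.6265, -0.0192, 0.1717]
ee_rot: [-0.002, 0.973, 0.232, 0.001]
contact_force: [-1.2, 5.1, 2.8]
width: 0.0152
gripper_force: 22.2
```

>>> step_arm --increments '[{"dp":[-0.02,-0.01,0],"yaw":0,"grip":0.1},{"dp":[0,0,0],"yaw":0,"grip":0.1}]'

```text
clock: 9.12
position: [0.6233, -0.0209, 0.1718]
ee_rot: [-0.001, 0.973, 0.232, 0.002]
contact_force: [1.2, 6.0, 1.1]
width: 0.0156
gripper_force: 22.0
```

>>> step_arm --increments '[{"dp":[-0.02,-0.01,0],"yaw":0,"grip":0.1},{"dp":[0,0,0],"yaw":0,"grip":0.1}]'

```text
clock: 9.38
position: [0.6225, -0.0212, 0.172]
ee_rot: [-0.002, 0.973, 0.232, 0.006]
contact_force: [9.5, 9.3, -3.2]
width: 0.0153
gripper_force: 21.6
```

>>> step_arm --increments '[{"dp":[-0.02,-0.008,0],"yaw":0,"grip":0.1},{"dp":[0,0,0],"yaw":0,"grip":0.1}]'

```text
clock: 9.62
position: [0.6217, -0.0216, 0.1721]
ee_rot: [-0.002, 0.973, 0.232, 0.01]
contact_force: [15.6, 14.1, -7.8]
width: 0.0154
gripper_force: 21.3
```

At the stop: the force rises to about 20 N and the position no longer moves. Now I relax most of the push, open and lift.

>>> step_arm --increments '[{"dp":[0.03,0.02,0],"yaw":0,"grip":0.1},{"dp":[0,0,0],"yaw":0,"grip":0.1}]'

```text
clock: 9.88
position: [0.623, -0.0208, 0.172]
ee_rot: [0.0, 0.973, 0.233, 0.004]
contact_force: [6.5, 4.2, -1.2]
width: 0.0156
gripper_force: 21.8
```

>>> step_arm --increments '[{"dp":[0,0,0],"yaw":0,"grip":0.5},{"dp":[0,0,0],"yaw":0,"grip":0.5},{"dp":[0,0,0],"yaw":0,"grip":0.5}]'

```text
clock: 10.25
position: [0.6189, -0.0223, 0.1717]
ee_rot: [0.0, 0.973, 0.233, -0.0]
contact_force: [-0.2, 0.1, -0.7]
width: 0.043
gripper_force: 0.0
```

>>> step_arm --increments '[{"dp":[0,0,0.1],"yaw":0,"grip":0.5},{"dp":[0,0,0.2],"yaw":0,"grip":0.5},{"dp":[0,0,0.2],"yaw":0,"grip":0.5},{"dp":[-0.1,0.15,0],"yaw":0,"grip":1},{"dp":[-0.1,0.15,0],"yaw":0,"grip":1}]'

```text
clock: 10.88
position: [0.579, 0.0383, 0.2725]
ee_rot: [0.0, 0.973, 0.232, 0.001]
contact_force: [0.3, 0.2, -0.7]
width: 0.077
gripper_force: 0.0
```

>>> step_arm --increments '[{"dp":[-0.1,0.15,0],"yaw":0,"grip":1},{"dp":[-0.06,0.15,0],"yaw":0,"grip":1},{"dp":[-0.04,0.15,0],"yaw":0,"grip":1},{"dp":[0,0,0],"yaw":0,"grip":1}]'

```text
clock: 11.38
position: [0.5384, 0.1296, 0.2721]
ee_rot: [-0.0, 0.972, 0.234, 0.0]
contact_force: [-0.7, -0.1, -0.5]
width: 0.0854
gripper_force: 0.0
```

Run:
```python
from h import *
s=cams.get_image("side");t=cams.get_image("top");st=manip.get_state();print(st["position"],st["ee_rot"],st["width"],st["clock"],st["contact_force"])
o=cv2.hconcat([cv2.resize(s[110:290,200:380],(400,400),interpolation=0),cv2.resize(t[140:270,230:360],(400,400),interpolation=0)])
cv2.imwrite("pics/up.png",o);cv2.imwrite("pics/s_up.png",s)
w=np.array([.546,.1285,0])
for z in (.170,.115):print(z,proj("side",w+[0,0,z]))
print(proj("side",[.6264,-.0211,.182]),proj("side",[.604,.019,.125]))
```

```text
[0.5393 0.1278 0.272 ] [0.0006 0.9725 0.233  0.0001] 0.08512569522543897 11.475 [ 0.4315  0.512  -0.5744]
0.17 [281.9841 211.0169]
0.115 [282.3623 231.2535]
[292.4313 170.3384] [290.2859 199.0581]
```

View pics/up.png

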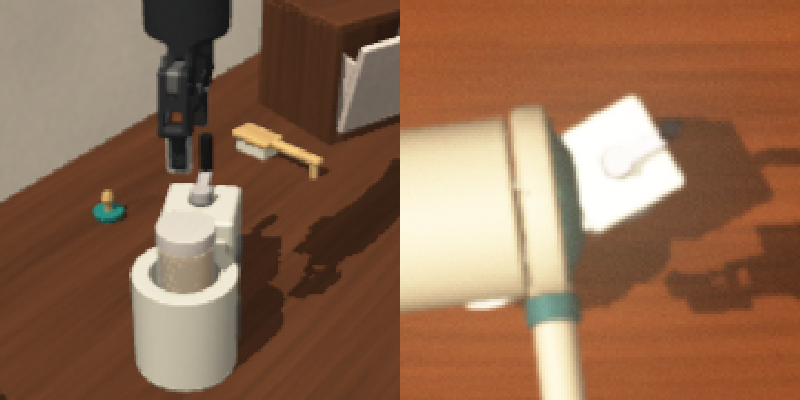

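The knob now points away from the well, at crop (207,150), and the jar stands up with its cap centre at about (284,212) in the full image. The prediction was (282,211), so I aim at (0.545, 0.128).

>>> step_arm --increments '[{"dp":[0.03,-0.005,-0.15],"yaw":0,"grip":1},{"dp":[0,0,-0.15],"yaw":0,"grip":1},{"dp":[0,0,-0.15],"yaw":0,"grip":1},{"dp":[0,0,-0.1],"yaw":0,"grip":1},{"dp":[0,0,-0.05],"yaw":0,"grip":1}]'

```text
clock: 12.1
position: [0.5452, 0.126, 0.1506]
ee_rot: [0.0, 0.973, 0.232, -0.001]
contact_force: [0.3, 0.5, 0.2]
width: 0.0853
gripper_force: 0.0
```

>>> step_arm --increments '[{"dp":[0,0,0],"yaw":0,"grip":0.5},{"dp":[0,0,0],"yaw":0,"grip":0.5},{"dp":[0,0,0],"yaw":0,"grip":0.5},{"dp":[0,0,0],"yaw":0,"grip":0.5}]' --squeeze 45

```text
clock: 12.6
position: [0.5459, 0.1272, 0.1527]
ee_rot: [0.0, 0.973, 0.233, 0.001]
contact_force: [0.7, -1.1, 0.6]
width: 0.0587
gripper_force: 48.6
```

>>> step_arm --increments '[{"dp":[0,0,0.05],"yaw":0,"grip":0.5},{"dp":[0,0,0.1],"yaw":0,"grip":0.5},{"dp":[0,0,0.1],"yaw":0,"grip":0.5},{"dp":[0,0,0.1],"yaw":0,"grip":0.5},{"dp":[0,0,0.1],"yaw":0,"grip":0.5}]'

```text
clock: 13.22
position: [0.545, 0.1274, 0.2429]
ee_rot: [-0.0, 0.973, 0.233, -0.0]
contact_force: [0.4, 0.3, -3.2]
width: 0.0595
gripper_force: 48.9
```

>>> step_arm --increments '[{"dp":[0,0,0.1],"yaw":0,"grip":0.5},{"dp":[0,0,0.1],"yaw":0,"grip":0.5},{"dp":[-0.05,0,0.05],"yaw":0,"grip":0.5},{"dp":[-0.1,0,0],"yaw":0,"grip":0.5},{"dp":[-0.12,0,0],"yaw":0,"grip":0.5}]'

```text
clock: 13.85
position: [0.4898, 0.1273, 0.2916]
ee_rot: [-0.0, 0.973, 0.233, -0.001]
contact_force: [-0.2, 0.1, -1.6]
width: 0.0591
gripper_force: 48.9
```

>>> step_arm --increments '[{"dp":[-0.12,0,0],"yaw":0,"grip":0.5},{"dp":[-0.12,0,0],"yaw":0,"grip":0.5},{"dp":[-0.1,0,0],"yaw":0,"grip":0.5},{"dp":[-0.05,0,0],"yaw":0,"grip":0.5},{"dp":[0,0,0],"yaw":0,"grip":0.5}]'

```text
clock: 14.48
position: [0.4129, 0.1273, 0.2921]
ee_rot: [0.0, 0.973, 0.233, 0.0]
contact_force: [1.0, 0.1, -1.8]
width: 0.0593
gripper_force: 48.9
```

>>> step_arm --increments '[{"dp":[0,0,0],"yaw":0,"grip":0.5},{"dp":[0,0,0],"yaw":0,"grip":0.5},{"dp":[0,0,0],"yaw":0,"grip":0.5},{"dp":[0,0,0],"yaw":0,"grip":0.5}]'

```text
clock: 14.98
position: [0.4135, 0.1272, 0.2918]
ee_rot: [0.0, 0.973, 0.233, -0.0]
contact_force: [0.0, -0.6, -1.4]
width: 0.059
gripper_force: 48.9
```

Run:
```python
from h import *
s=cams.get_image("side");st=manip.get_state();print(st["position"],st["ee_rot"],st["width"],st["gripper_force"],st["clock"],st["qd"],st["contact_force"])
cv2.imwrite("pics/end.png",s)
```

```text
[0.4135 0.1272 0.2918] [ 0.      0.9725  0.2327 -0.0001] 0.05917219695500879 48.85265976190567 15.025 [ 0.0018 -0.0024  0.0019 -0.0011 -0.0005  0.0009] [ 0.3142 -0.3628 -2.7471]
```

View pics/end.png

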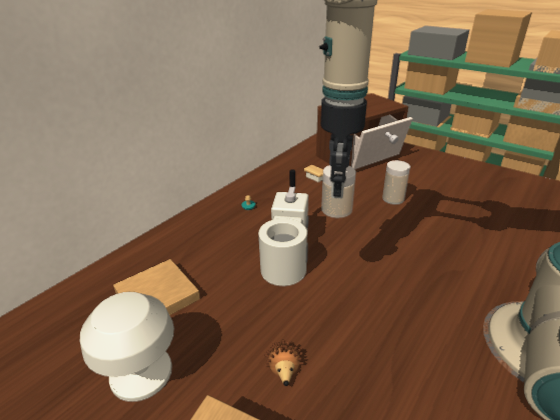

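The jar is held upright at (338,192), clear of the warmer. The knob top is at (292,170), which matches the stop pose, and everything else is where it was.

```bash
python3 -c "
from rig import ticket
print(ticket.sign_off())"
```

```text
the job is handed in; nothing more can be done
None
```

I wound the crank clockwise to its stop and lifted the jar straight off; I handed in at about 15 s, holding it still and upright clear of the warmer, its base about 11 cm above the rim, with nothing else disturbed in the last picture.

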